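Measure the free play of a needle positioner's lead screw

TASK

Measure the free play in the lead screw of the needle positioner, whose slide is clamped: turn the black knob gently clockwise (seen from above) until the screw takes up and resists, let go, and slip the white graduated ring round until its red zero line meets the index line, without letting the screw come off the resistance; release the ring. Then turn the knob back anticlockwise through the play until the screw just takes up on the other side, and let go with it resting there, so that the ring shows the play. Do not force the screw against the clamped slide, and leave the slide with its needle, the dishes and the tip box undisturbed.

Things in the scene. Friction and masses are not known exactly. Their poses are not given: they have to be found in the camera images.
- stand: Needle positioner, fixed: base plate 150 x 110 mm, grey column, vertical lead screw on this frame's z axis. Origin on the screw axis at bench level; x points to the needle side, the column stands on the -x side. From the bench up, round the axis: top bearing plate 62 x 60 mm, top at 136 mm; boss of 44 mm diameter to 157 mm; graduated ring; knob.
- knob: Black fluted knob that turns the lead screw about the vertical: 40 mm diameter, 177 to 201 mm above the bench, 6 mm of thin neck between it and the ring below. Origin on the axis at bench level. Anticlockwise from above is positive. How far it turns freely before the screw takes up differs every time: 0.1 to 0.7 rad clockwise and 0.1 to 0.6 rad anticlockwise of the start.
- knob_mid (a point): Point on the knob's axis at mid height of its grip (189 mm above the bench). In the play the knob turns with a steady drag of 0.07 N m, which also holds it, still on the resistance, where it is let go. Past the play the resistance rises by 2 N m per rad (twist of the screw): a rise of about 0.1 N m above the drag is a clear take-up, a rise of 0.2 N m is forcing the screw.
- ring: White graduated ring under the knob, 62 mm diameter, 158 to 171 mm above the bench, black ticks every 10 degrees, one red zero line. Origin on the axis at bench level; its x axis points along the zero line. It goes round with the knob but slips on it when turned by itself (0.025 N m, less than the knob's drag, so the knob stays put).
- ring_mid (a point): Point on the ring's axis at mid height of the ring (164.5 mm above the bench).
- zero_line (a point): Outer end of the red zero line: on the ring's top edge, 31 mm from the axis, 171 mm above the bench.
- index (a point): Where the black index line meets the ring's top edge: 31 mm from the axis on the stand's +x side, 171 mm above the bench, fixed. The line is on a yellow finger 8 mm wide that reaches from 31 to 48 mm from the axis: do not grip the ring on that side. The zero line is set when it lies at this point within about 2 mm.
- slide: White slide on the column, clamped fast, with the nut of the lead screw inside and an arm that carries a glass needle out to 117 mm from the axis on the +x side. It reaches from 30 to 104 mm above the bench. Origin on the screw axis at bench level.
- dish_red: Closed petri dish with red agar under the needle, 90 mm diameter, 15 mm high, loose. Origin at the centre of its underside.
- dish_amber: Closed petri dish with amber agar, 90 mm diameter, 15 mm high, loose, beside the stand. Origin at the centre of its underside.
- tip_box: Blue pipette tip box with a clear lid, 115 x 80 x 67 mm, loose, beside the stand. Origin at the centre of its underside.
- knob_mark (a point): White mark on the knob's top, 18 mm from the axis, 201 mm above the bench; it turns with the knob and starts within 0.05 rad of the index direction.
Not all that is in view belongs to the job. Several things have the shape of the stand; the one meant has the colours described above.

How it is judged (in metres and radians):
On the way, in this order (a step that is already met when the one before it is completed fails the run):
1. the knob has been turned clockwise until the screw takes up: it bears on the nut in the slide with more than 3 N (y of knob_mark in the frame of stand below -0.0018 m and contact force between knob and slide above 3 N), for 0.2 s.
2. the ring's zero line stands at the index line within 2.5 mm, the ring is let go, and the screw still rests on the resistance (horizontal distance between zero_line and index below 0.0025 m and contact force between the fingers and knob below 0.05 N and contact force between knob and slide above 0.3 N and y of knob_mark in the frame of stand below -0.0018 m), for 0.2 s.
3. the knob has been turned back anticlockwise until the screw takes up on the other side with more than 3 N (y of zero_line in the frame of stand above 0.004 m and contact force between knob and slide above 3 N and y of knob_mark in the frame of stand above 0.0018 m), for 0.2 s.
At the end, for the whole second after the job is handed in: The knob is let go and at rest, its mark anticlockwise of the index (over 1.8 mm), the screw resting on the anticlockwise side of its play (bearing on the nut with at least 0.3 N), and the ring's zero line stands anticlockwise of the index line (over 4 mm) (y of zero_line in the frame of stand above 0.004 m and contact force between knob and slide above 0.3 N and angular speed of knob below 0.05 rad/s and y of knob_mark in the frame of stand above 0.0018 m); the robot touches nothing.
It fails at once if the screw is forced against the clamped slide with more than 13 N (0.22 N m above the drag) (contact force between knob and slide above 13 N).
It fails at once if the slide or its needle is knocked by the robot (contact force between any of the fingers, the arm and slide above 2 N).
It fails at once if a dish or the tip box is shifted by more than 15 mm (distance of any of dish_red, dish_amber, tip_box from where it was at the start of the episode above 0.015 m).
It also fails if it takes over 72 s, if anything falls off the work surface, if the arm or the gripper's body presses on something with over 40 N, if the wrist force passes 120 N, or if a joint passes its speed limit or range.

ROBOT

A 6-joint arm with a two-finger parallel gripper is mounted at the origin on the work surface. World frame = base frame: x ahead of the robot, y to its left, z up, the work surface at z = 0. Lengths are in m, angles in degrees, forces in N, time in s.
With the tool pointing down it reaches from about 0.275 to 0.725 m from the base axis. Payload 5.6 kg.
Tool frame: the origin (TCP) lies on the centre line of the jaws, within the pads' length; the fingertips stand arm.finger_overhang ahead of it and the grasp point (between the pads) lies 5 mm behind it (arm.finger_overhang is the distance from the TCP to the fingertips, in m); z points along the fingers, y is the line along which they close (so a half turn about z gives the same grasp; the last joint's range is limited). The gripper opens to 85 mm and grips with 20 to 120 N. Pads are 22 mm wide; open, the fingers measure 114 mm over their backs; the gripper's body (76 mm by 85 mm) begins 54 mm behind the grasp point. The pads swing forward as they close: fully open they stand 13 mm farther back than shut.
Start: joints at [-52.105, 14.616, 6.199, 0, -81.583, -16.306], TCP at [0.202, -0.511, 0.245] pointing down, gripper open.
Joint ranges: [-168.99, 168.99], [-69.2, 112.95], [-62.41, 85.93], [-164.36, 98.24], [-168.68, -3.75], [-174.98, 174.98]. Speed limits (degrees/s): [147.25, 147.25, 180, 180, 180, 180].

INTERFACE

Orientations are given as [roll, pitch, yaw] about the fixed x, y, z axes, in that order (R = Rz(yaw) Ry(pitch) Rx(roll)).
In Python, from workcell import arm, vision, job gives the robot as it stands. The module is installed in compiled form; this text tells all that it offers.
- The arm moves only by the shell command python3 -m pendant 'ROWS' [FORCE]. ROWS is a JSON object of lists of equal length, an entry for each row: "jaw": the opening, from 0 (shut) to 1 (fully open); "slide": the shift along the world's x, y, z each as a share of 0.02 m, from -1 to 1, a list of three; "rotation": the turn, a rotation vector about the world's x, y, z each as a share of 6 degrees, from -1 to 1, a list of three. In form: {"jaw": [jaw, ...], "slide": [[dx, dy, dz], ...], "rotation": [[wx, wy, wz], ...]}. A call has 1 to 8 rows; each row shifts and turns the commanded pose from where the row before left it; what a row does not reach is not made up. A row lasts 1/10 s, in which the tool goes at most 50 mm and 8.59 degrees, less where a joint would pass 70% of its speed; a pose out of reach is approached as far as the arm can. A call with a number of a shift or a turn outside -1 to 1 is refused whole. A call with a gripper value outside its range is refused whole. The fingers move at their own pace and stop on an object; FORCE is the grip in N (left out, the last holds). Time passes only in rows, so rows that do not move let the fingers close. It gives the time, the measured TCP pose, the force, the opening and the grip force at its end, in the units of the state.
- arm.read_state(): the state, without advancing time (a new reading comes with each control period).
- vision.grab_frame(name): name is "scene" or "top" or "wrist"; returns a dict with "image" (420x560x3 uint8, red, green, blue), "z_map" (420x560 float32, m along the optical axis (not along the pixel's ray), 0 where there is no reading), "fx", "fy", "cx", "cy" (pixels), "extrinsics" (4x4, takes a point from world to camera coordinates). Camera axes: x right, y down, z forward; pixel columns grow to the right and rows downward; lengths in m; the calibration is good to about 2 mm. A picture is of the moment at which its call begins.
- job.sign_off(): hands the job in; it is judged then, once.
The state is a dict: "time_s": time; "joints": joint angles; "dq": joint speeds; "joint_torque": joint torques, N m; "eef_pos": TCP position; "tcp_rot": TCP orientation; "ft_force": force on the tool from outside, world axes, zero at the start; "wrist_torque": the same for the moment, N m; "finger_gap": opening from 0.0 (shut) to 1.0 (fully open); "gripper_force": force on a finger pad.
Only numpy, scipy, OpenCV 4.12 (cv2) and the standard library are available. Lean on these libraries where they do the work, as an engineer would, in place of code of your own. Each camera call takes 0.05 s, during which the arm holds its last target. There are 200 camera calls.

## Working session

There is one attempt and no reset: what is moved stays moved. The work goes in short steps, Python scripts to look and compute and a shell command to move; the robot and the scene stay as the last step left them, time stands still between calls to the robot, and variables do not carry over. Pictures are saved under pics/ and viewed, at most 10 in all, crops included, and the job is handed in when it is done.

```bash
mkdir -p pics; cat > h.py <<'E'
from workcell import arm, vision, job
import numpy as np, cv2
def grab(n):
    f=vision.grab_frame(n); return f
def save(f,name,crop=None,s=1):
    im=f["image"][:,:,::-1]
    if crop: a,b,c,d=crop; im=im[b:d,a:c]
    cv2.imwrite("pics/"+name,cv2.resize(im,None,fx=s,fy=s,interpolation=cv2.INTER_CUBIC))
def px2w(f,u,v,z=None):
    """pixel to world; z: world height plane, else depth map"""
    E=np.linalg.inv(f["extrinsics"]); r=np.array([(u-f["cx"])/f["fx"],(v-f["cy"])/f["fy"],1])
    d=E[:3,:3]@r; o=E[:3,3]
    t=(z-o[2])/d[2] if z is not None else f["z_map"][int(v),int(u)]
    return o+t*d
def w2px(f,p):
    c=f["extrinsics"]@np.append(p,1); return c[0]/c[2]*f["fx"]+f["cx"],c[1]/c[2]*f["fy"]+f["cy"]
E
python3 - <<'E'
from h import *
import pickle
t=grab("top");s=grab("scene")
pickle.dump((t,s),open("f0.pkl","wb"))
cv2.imwrite("pics/a.png",cv2.resize(np.vstack([t["image"],s["image"]])[:,:,::-1],None,fx=0.71,fy=0.71,interpolation=cv2.INTER_AREA))
save(t,"top.png")
st=arm.read_state();print(st); print(t["extrinsics"],t["fx"],arm.finger_overhang)
E
```

```text
{'time_s': 0.1, 'joints': array([-5.21049189e+01,  1.46490581e+01,  6.13866649e+00, -2.45072255e-02,
       -8.15843325e+01, -1.63083103e+01]), 'dq': array([ 0.0190344 , -0.0497326 ,  0.17889767, -0.0056307 , -0.07460951,
        0.03251868]), 'joint_torque': array([-2.85401817e-03, -3.87605023e+01,  2.38473147e+01,  5.37785366e+00,
       -3.80593934e-03,  1.09998308e-05]), 'eef_pos': array([ 0.20226429, -0.51100289,  0.24449489]), 'tcp_rot': array([ 1.79902280e+02, -3.33712890e-03, -1.58416833e+02]), 'ft_force': array([ 1.2584078 ,  0.00536245, -0.34304328]), 'wrist_torque': array([ 0.0291785 , -0.05112393,  0.02201998]), 'gripper_force': 0.0, 'finger_gap': 1.0028655634946197}
[[-0.02800609 -0.9995916   0.00568319 -0.07554902]
 [-0.99335423  0.02719548 -0.11183817  0.53723752]
 [ 0.11163794 -0.00877757 -0.99371018  1.47389797]
 [ 0.          0.          0.          1.        ]] 460.2108680575051 0.014
```

View pics/top.png

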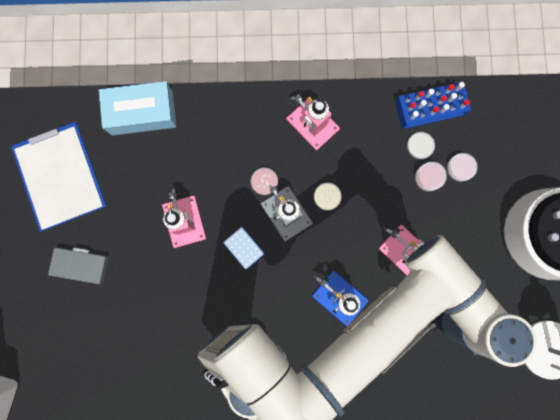

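Stand-shaped items are at (313,118) pink, (180,220) pink, (402,248) pink, (342,298) blue and (287,212) grey. The grey one fits: it has a grey base and column, and the red dish, amber dish and blue tip box sit around it. I'll confirm with a crop.

```bash
python3 - <<'E'
from h import *
import pickle
t,s=pickle.load(open("f0.pkl","rb"))
save(t,"c1.png",(235,155,355,275),5)
c=px2w(t,289,207,0.2);print(c, px2w(t,289,207))
for n,(u,v) in dict(red=(264,181),amber=(328,196)).items(): print(n,px2w(t,u,v,.015))
print(w2px(s,c)); save(s,"s.png")
E
```

```text
[ 0.51191965 -0.12581119  0.2       ] [ 0.511956   -0.12582339  0.19966757]
red [ 0.62127837 -0.05226944  0.015     ]
amber [ 0.56525265 -0.26289719  0.015     ]
(np.float64(273.90936452590137), np.float64(198.83988748855228))
```

View pics/c1.png

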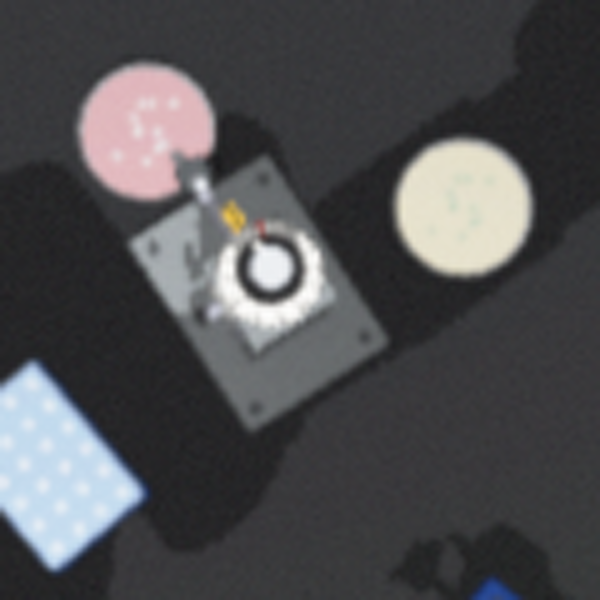

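View pics/s.png

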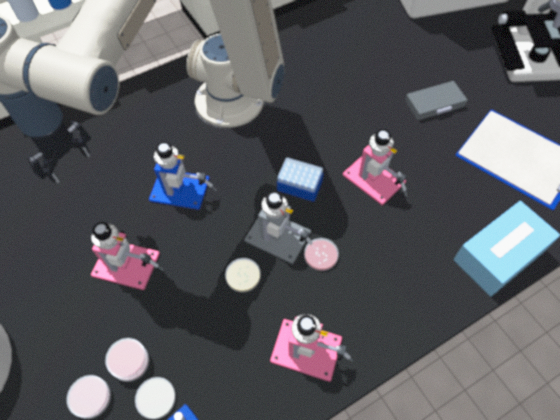

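The crop confirms it: grey base, white ring with a red line at crop (262,228), black knob at (269,267) and yellow index finger at (233,215). The stand's x axis points toward the red dish, at a yaw of about 32°. I'll move above it.

```bash

python3 -m pendant '{"jaw":[1,1,1,1,1,1,1,1],"slide":[[0.7,0.9,0.7],[0.7,0.95,0.7],[0.8,1,0.6],[0.8,1,0.5],[0.8,1,0.3],[0.8,1,0],[0.8,1,0],[0.8,1,0]],"rotation":[[0,0,0.25],[0,0,0.25],[0,0,0.25],[0,0,0.25],[0,0,0.25],[0,0,0.25],[0,0,0.25],[0,0,0.25]]}' 
python3 -m pendant '{"jaw":[1,1,1,1,1,1,1,1],"slide":[[0.8,1,0],[0.8,1,0],[0.8,1,0],[0.8,1,0],[0.8,1,0],[0.8,1,0],[0.8,1,0],[0.8,1,0]],"rotation":[[0,0,0.25],[0,0,0.25],[0,0,0.25],[0,0,0.25],[0,0,0.25],[0,0,0.25],[0,0,0.25],[0,0,0.25]]}'
python3 -m pendant '{"jaw":[1,1,1,1,1,1],"slide":[[0.8,1,0],[0.8,1,0],[0.8,1,0],[0.3,0.4,0],[0,0,0],[0,0,0]],"rotation":[[0,0,0.25],[0,0,0.25],[0,0,0.25],[0,0,0.25],[0,0,0],[0,0,0]]}'
python3 - <<'E'
from h import *
w=grab("wrist"); save(w,"w1.png")
E=np.linalg.inv(w["extrinsics"]);print(E); s=arm.read_state(); print(s["eef_pos"],s["wrist_torque"],s["joints"])
import pickle; pickle.dump(w,open("w1.pkl","wb"))
print(w2px(w,[.512,-.126,.2]))
E
```

```text
time_s: 0.9
eef_pos: [0.3268, -0.3533, 0.3009]
tcp_rot: [180.0, -0.0, -146.3]
ft_force: [1.1, 0.1, -0.1]
finger_gap: 1.0
gripper_force: 0.0
time_s: 1.7
eef_pos: [0.4547, -0.1934, 0.3009]
tcp_rot: [180.0, -0.0, -134.3]
ft_force: [0.6, -0.1, 0.1]
finger_gap: 0.997
gripper_force: 0.0
time_s: 2.3
eef_pos: [0.508, -0.1268, 0.3012]
tcp_rot: [180.0, -0.0, -128.4]
ft_force: [0.1, -0.6, -0.0]
finger_gap: 0.999
gripper_force: 0.0
[[-7.83080021e-01  5.97228956e-01  1.73502898e-01  4.65276485e-01]
 [ 6.21920960e-01  7.51985127e-01  2.18478117e-01 -1.81990087e-01]
 [ 9.85906641e-06  2.78990937e-01 -9.60293735e-01  4.29368401e-01]
 [ 0.00000000e+00  0.00000000e+00  0.00000000e+00  1.00000000e+00]]
[ 0.50788199 -0.12703575  0.30134842] [-0.01887451  0.04706454 -0.01428247] [ 3.11660907e+00  1.10297899e+01  9.62012696e+00  9.96573298e-03
 -8.86027226e+01 -4.15850133e+01]
(np.float64(282.35874589840057), np.float64(217.89229603212604))
```

View pics/w1.png

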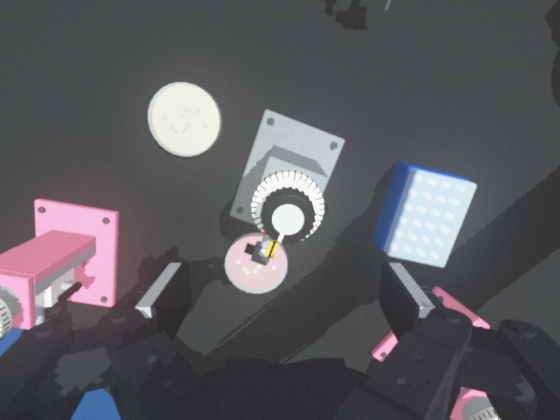

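The wrist view shows the knob cap at about (288,219), its white mark at (279,241), the yellow index finger at (270,248) and the red zero line near (263,232). Next I'll measure the axis.

```bash
python3 - <<'E'
from h import *
import pickle
w=pickle.load(open("w1.pkl","rb"))
save(w,"w1c.png",(235,160,345,270),5)
# z 0.195-0.206 points -> knob top, ring 0.165-0.173
h,ww=w["z_map"].shape
v,u=np.mgrid[:h,:ww]; E=np.linalg.inv(w["extrinsics"]); d=w["z_map"]
P=np.stack([(u-w["cx"])/w["fx"]*d,(v-w["cy"])/w["fy"]*d,d],-1)@E[:3,:3].T+E[:3,3]
win=(abs(P[...,0]-.512)<.06)&(abs(P[...,1]+.126)<.06)&(d>0)
for a,b in((.196,.207),(.166,.175)):
    m=win&(P[...,2]>a)&(P[...,2]<b); q=P[m]; print(m.sum(),q.mean(0),(q.max(0)+q.min(0))/2,q.max(0)-q.min(0))
    print(cv2.minEnclosingCircle((q[:,:2]*1000).astype(np.float32)))
a,b=px2w(w,266,112,.01),px2w(w,342,140,.01);e=a-b; print(e,np.degrees(np.arctan2(e[1],e[0])))
E
```

```text
2210 [ 0.50854532 -0.12434834  0.20038612] [ 0.50925147 -0.12324841  0.19948023] [0.04240509 0.04247844 0.00695917]
((509.21148681640625, -123.171630859375), 21.431169509887695)
1820 [ 0.50618149 -0.13006513  0.17050638] [ 0.51514076 -0.12340347  0.16949058] [0.07376499 0.0625104  0.00686339]
((516.5576782226562, -119.25285339355469), 39.417755126953125)
[ 0.05461225 -0.08729045  0.        ] -57.96832290992506
```

View pics/w1c.png

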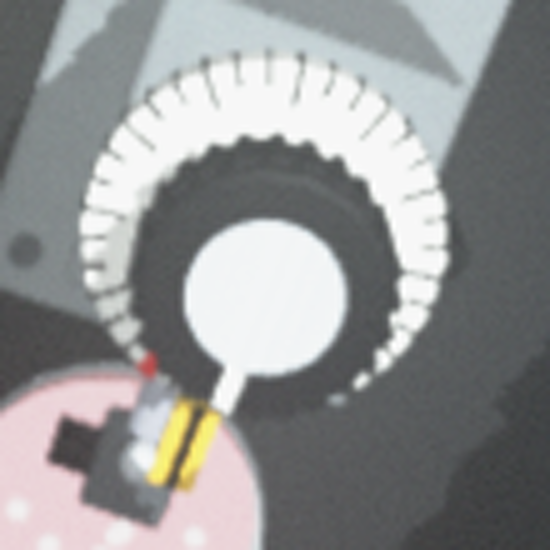

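```bash
python3 - <<'E'
from h import *
import pickle
w=pickle.load(open("w1.pkl","rb"))
c=px2w(w,235+266/5,160+297/5,.201);print("cap",c)
C=np.array([.5093,-.1233])
for n,(x,y),z in(("red",(150,366),.171),("mark",(228,398),.201),("idx",(197,412),.171)):
    p=px2w(w,235+x/5,160+y/5,z)[:2]-C; print(n,np.hypot(*p),np.degrees(np.arctan2(p[1],p[0])))
E
python3 -m pendant '{"jaw":[1,1,1,1,1,1,1,1],"slide":[[0.08,0.16,-0.8],[0,0,-0.9],[0,0,-0.9],[0,0,-0.9],[0,0,-0.9],[0,0,-0.8],[0,0,-0.4],[0,0,0]],"rotation":[[0,0,0],[0,0,0],[0,0,0],[0,0,0],[0,0,0],[0,0,0],[0,0,0],[0,0,0]]}' 25
python3 -c "
from h import *
print(arm.read_state()['wrist_torque'])"
```

```text
cap [ 0.50910407 -0.12259053  0.201     ]
red 0.029497016976517805 11.51916962502419
mark 0.017437804588480176 34.31058631532787
idx 0.03295327680130635 32.10927488625726
time_s: 3.15
eef_pos: [0.5091, -0.1238, 0.1886]
tcp_rot: [179.9, -0.1, -128.5]
ft_force: [0.1, -0.7, 0.9]
finger_gap: 1.001
gripper_force: 0.0
[0.004841   0.03311517 0.0527557 ]
```

```bash

python3 -m pendant '{"jaw":[0.6,0.6,0.4,0.3,0.2,0.2,0.2,0.2],"slide":[[0,0.02,0],[0,0,0],[0,0,0],[0,0,0],[0,0,0],[0,0,0],[0,0,0],[0,0,0]],"rotation":[[0,0,0],[0,0,0],[0,0,0],[0,0,0],[0,0,0],[0,0,0],[0,0,0],[0,0,0]]}' 25
cat > st.py <<'E'
from h import *
s=arm.read_state(); print(s['time_s'],'T',s['wrist_torque'].round(3),'F',s['ft_force'].round(2),s['eef_pos'].round(4),s['tcp_rot'].round(2),round(s['finger_gap'],3),round(s['gripper_force'],1))
E
python3 st.py
```

```text
time_s: 3.95
eef_pos: [0.5093, -0.1221, 0.19]
tcp_rot: [179.9, 0.0, -128.4]
ft_force: [-4.2, 4.9, 5.1]
finger_gap: 0.459
gripper_force: 25.2
3.95 T [ 1.354  1.512 -0.025] F [-4.17  4.9   5.13] [ 0.5093 -0.1221  0.19  ] [ 1.7992e+02  3.0000e-02 -1.2839e+02] 0.459 25.2
```

```bash

python3 -m pendant '{"jaw":[0.2,0.2,0.2],"slide":[[-0.03,0.05,0.03],[0,0,0],[0,0,0]],"rotation":[[0,0,0],[0,0,0],[0,0,0]]}'; python3 st.py
python3 -m pendant '{"jaw":[0.2,0.2,0.2],"slide":[[0,0,0],[0,0,0],[0,0,0]],"rotation":[[0,0,-0.5],[0,0,0],[0,0,0]]}'; python3 st.py
```

```text
time_s: 4.25
eef_pos: [0.5092, -0.1219, 0.19]
tcp_rot: [180.0, -0.0, -128.4]
ft_force: [-3.9, 0.3, 1.4]
finger_gap: 0.458
gripper_force: 26.2
4.25 T [-0.193  0.737 -0.015] F [-3.91  0.29  1.42] [ 0.5092 -0.1219  0.19  ] [ 1.8000e+02 -2.0000e-02 -1.2841e+02] 0.458 26.2
time_s: 4.55
eef_pos: [0.5093, -0.122, 0.19]
tcp_rot: [-180.0, -0.0, -131.4]
ft_force: [-2.4, -0.4, 0.7]
finger_gap: 0.456
gripper_force: 26.2
4.55 T [-0.336  0.757 -0.123] F [-2.4  -0.36  0.73] [ 0.5093 -0.122   0.19  ] [-1.8000e+02 -2.0000e-02 -1.3135e+02] 0.456 26.2
```

```bash

python3 -m pendant '{"jaw":[0.2,0.2],"slide":[[0,0,0],[0,0,0]],"rotation":[[0,0,-0.35],[0,0,0]]}' >/dev/null; python3 st.py
sleep 0.1
python3 -m pendant '{"jaw":[0.2,0.2],"slide":[[0,0,0],[0,0,0]],"rotation":[[0,0,0],[0,0,0]]}' >/dev/null; python3 st.py
```

```text
4.75 T [-0.452  0.851 -0.076] F [-3.22 -0.79  2.02] [ 0.5093 -0.122   0.1901] [-1.7999e+02 -2.0000e-02 -1.3348e+02] 0.458 26.3
4.95 T [-0.575  0.989  0.016] F [-1.92 -1.89  2.82] [ 0.5093 -0.122   0.19  ] [-1.7999e+02 -2.0000e-02 -1.3346e+02] 0.458 26.3
```

```bash
sed -i "s/print(s\['time_s'\]/print('J6',s['joint_torque'][5].round(4),s['time_s']/" st.py; python3 st.py
python3 -m pendant '{"jaw":[0.2,0.2],"slide":[[0,0,0],[0,0,0]],"rotation":[[0,0,-0.3],[0,0,0]]}' >/dev/null; python3 st.py
python3 -m pendant '{"jaw":[0.2],"slide":[[0,0,0]],"rotation":[[0,0,0]]}' >/dev/null; python3 st.py
```

```text
J6 0.0197 4.95 T [-0.575  0.989  0.016] F [-1.92 -1.89  2.82] [ 0.5093 -0.122   0.19  ] [-1.7999e+02 -2.0000e-02 -1.3346e+02] 0.458 26.3
J6 -0.2072 5.15 T [-0.744  0.913 -0.077] F [-3.55 -1.18  2.45] [ 0.5093 -0.122   0.19  ] [-1.7998e+02 -2.0000e-02 -1.3530e+02] 0.46 26.3
J6 0.0417 5.25 T [-0.776  0.939 -0.069] F [-3.3  -1.76  2.56] [ 0.5093 -0.122   0.19  ] [-1.7999e+02 -2.0000e-02 -1.3526e+02] 0.461 26.3
```

```bash

cat > av.py <<'E'
from h import *
# average torque over camera-call periods (arm holds)
a=[]
for i in range(4):
    s=arm.read_state(); a.append([s['joint_torque'][5],s['wrist_torque'][2]]); 
    if i<3: vision.grab_frame("top")
a=np.array(a); print('J6',a[:,0].round(3),'Tz',a[:,1].round(3),'mean',a.mean(0).round(3),'yaw',s['tcp_rot'][2].round(2),'F',s['ft_force'].round(1),s['time_s'])
E
python3 av.py
python3 -m pendant '{"jaw":[0.2],"slide":[[0,0,0]],"rotation":[[0,0,0]]}' >/dev/null; python3 st.py
python3 -m pendant '{"jaw":[0.2,0.2,0.2],"slide":[[0,0,0],[0,0,0],[0,0,0]],"rotation":[[0,0,-0.2],[0,0,-0.2],[0,0,0]]}' >/dev/null; python3 av.py
```

```text
J6 [0.042 0.046 0.025 0.016] Tz [-0.069 -0.013 -0.061 -0.016] mean [ 0.032 -0.04 ] yaw -135.28 F [-2.9 -2.7  2.1] 5.4
J6 0.0028 5.5 T [-1.006  1.005 -0.02 ] F [-3.13 -3.22  3.07] [ 0.5094 -0.122   0.19  ] [-1.7998e+02 -1.0000e-02 -1.3529e+02] 0.456 26.3
J6 [-0.13  -0.016  0.038  0.058] Tz [-0.095 -0.09  -0.031 -0.071] mean [-0.012 -0.072] yaw -137.71 F [-3.7 -3.2  2.9] 5.95
```

```bash

python3 -m pendant '{"jaw":[0.2,0.2],"slide":[[0,0,0],[0,0,0]],"rotation":[[0,0,-0.15],[0,0,-0.15]]}' >/dev/null; python3 av.py
python3 -m pendant '{"jaw":[0.2,0.2],"slide":[[0,0,0],[0,0,0]],"rotation":[[0,0,-0.15],[0,0,-0.15]]}' >/dev/null; python3 av.py
```

```text
J6 [ 0.144  0.004 -0.087  0.029] Tz [ 0.092 -0.082 -0.02  -0.053] mean [ 0.022 -0.016] yaw -139.52 F [-1.7 -3.4  3.1] 6.3
J6 [ 0.144  0.003 -0.088  0.029] Tz [ 0.052  0.017 -0.043 -0.063] mean [ 0.022 -0.009] yaw -141.32 F [-2.6 -3.8  3.9] 6.65
```

```bash

python3 -m pendant '{"jaw":[0.2,0.2],"slide":[[0,0,0],[0,0,0]],"rotation":[[0,0,-0.15],[0,0,-0.15]]}' >/dev/null; python3 av.py
python3 -m pendant '{"jaw":[0.2,0.2],"slide":[[0,0,0],[0,0,0]],"rotation":[[0,0,-0.15],[0,0,-0.15]]}' >/dev/null; python3 av.py
```

```text
J6 [ 0.143  0.003 -0.088  0.028] Tz [ 0.105  0.023 -0.053 -0.059] mean [0.021 0.004] yaw -143.12 F [-2.7 -5.   2.5] 7.0
J6 [ 0.141 -0.    -0.091  0.026] Tz [ 0.116  0.038 -0.009 -0.055] mean [0.019 0.022] yaw -144.92 F [-2.5 -4.8  3.1] 7.35
```

```bash
tail -3 st.py; python3 st.py
```

```text
from h import *
s=arm.read_state(); print('J6',s['joint_torque'][5].round(4),s['time_s'],'T',s['wrist_torque'].round(3),'F',s['ft_force'].round(2),s['eef_pos'].round(4),s['tcp_rot'].round(2),round(s['finger_gap'],3),round(s['gripper_force'],1))
J6 0.0257 7.35 T [-1.76   0.821 -0.055] F [-2.51 -4.76  3.07] [ 0.5095 -0.1222  0.19  ] [-1.7996e+02 -1.0000e-02 -1.4492e+02] 0.461 26.4
```

```bash

python3 -m pendant '{"jaw":[0.2,0.2],"slide":[[0,0,0],[0,0,0]],"rotation":[[0,0,-0.15],[0,0,-0.15]]}' >/dev/null; python3 av.py
python3 -m pendant '{"jaw":[0.2,0.2],"slide":[[0,0,0],[0,0,0]],"rotation":[[0,0,-0.15],[0,0,-0.15]]}' >/dev/null; python3 av.py
```

```text
J6 [ 0.122 -0.019 -0.109  0.008] Tz [ 0.051  0.039 -0.031 -0.045] mean [0.001 0.004] yaw -146.71 F [-2.9 -4.1  2.8] 7.7
J6 [ 0.099 -0.042 -0.132 -0.015] Tz [ 0.108  0.107  0.01  -0.021] mean [-0.023  0.051] yaw -148.51 F [-2.5 -6.1  2.9] 8.05
```

```bash

python3 -m pendant '{"jaw":[0.2,0.2],"slide":[[0,0,0],[0,0,0]],"rotation":[[0,0,-0.15],[0,0,-0.15]]}' >/dev/null; python3 av.py
```

```text
J6 [ 0.073 -0.068 -0.157 -0.041] Tz [0.202 0.074 0.016 0.015] mean [-0.048  0.077] yaw -150.31 F [-2.2 -5.4  2.4] 8.4
```

```bash

python3 -m pendant '{"jaw":[0.2,0.2],"slide":[[0,0,0],[0,0,0]],"rotation":[[0,0,-0.15],[0,0,-0.15]]}' >/dev/null; python3 av.py; python3 - <<'E'
from h import *
import pickle
t=grab("wrist"); save(t,"w2.png",(200,150,360,270),5); pickle.dump(t,open("w2.pkl","wb"))
E
```

```text
J6 [ 0.046 -0.094 -0.184 -0.067] Tz [0.168 0.096 0.079 0.06 ] mean [-0.075  0.101] yaw -152.11 F [-1.6 -5.7  2.3] 8.75
```

View pics/w2.png

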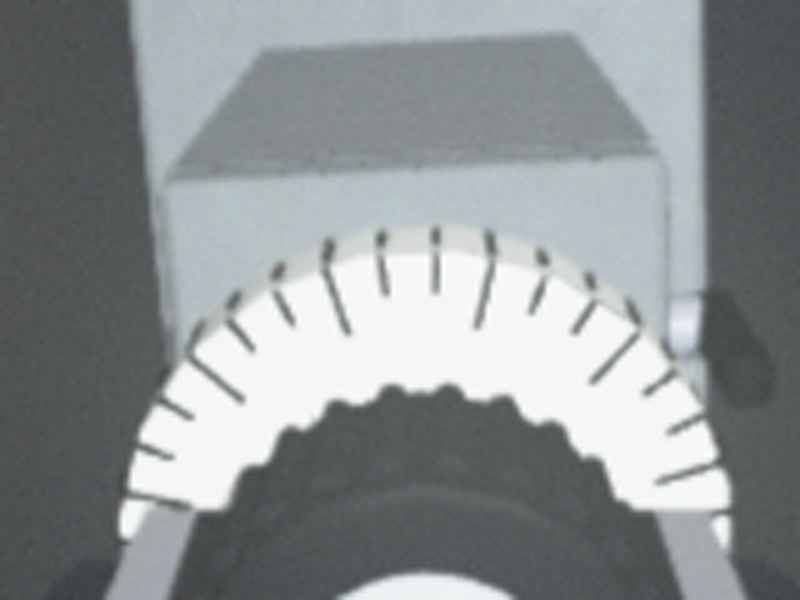

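The grip is good and take-up is clear, with a J6 rise of about 0.1 N·m held. I'll open, raise and look.

```bash

python3 -m pendant '{"jaw":[1,1,1,1,1,1,1,1],"slide":[[0,0,0],[0,0,0],[0,0,0],[0,0,0],[0,0,0.5],[0,0,1],[0,0,1],[0,0,1]],"rotation":[[0,0,0],[0,0,0],[0,0,0],[0,0,0],[0,0,0],[0,0,0],[0,0,0],[0,0,0]]}' 
python3 -m pendant '{"jaw":[1,1,1,1,1],"slide":[[0,0,1],[0,0,1],[0,0,0],[0,0,0],[0,0,0]],"rotation":[[0,0,0.75],[0,0,0.75],[0,0,0.5],[0,0,0],[0,0,0]]}' 
python3 st.py
python3 - <<'E'
from h import *
import pickle
t=grab("wrist"); pickle.dump(t,open("w3.pkl","wb"))
u,v=w2px(t,[.51,-.1225,.19]); x,y=int(u)-55,int(v)-55; print(x,y)
save(t,"w3.png",(x,y,x+110,y+110),5)
E
```

```text
time_s: 9.6
eef_pos: [0.5095, -0.1218, 0.2615]
tcp_rot: [-180.0, 0.0, -152.1]
ft_force: [-0.2, 0.7, 0.2]
finger_gap: 1.002
gripper_force: 0.0
time_s: 10.1
eef_pos: [0.5093, -0.1217, 0.2999]
tcp_rot: [180.0, 0.0, -140.2]
ft_force: [-0.5, 0.7, -0.8]
finger_gap: 1.002
gripper_force: 0.0
J6 0.066 10.1 T [ 0.012  0.03  -0.019] F [-0.55  0.73 -0.76] [ 0.5093 -0.1217  0.2999] [ 179.98    0.   -140.19] 1.002 0.0
229 155
```

View pics/w3.png

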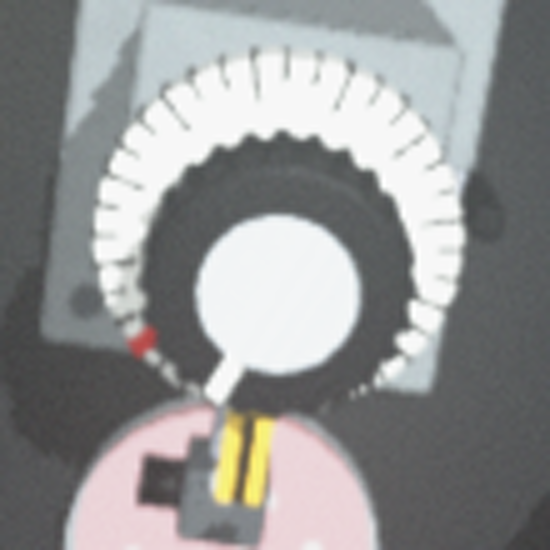

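```bash
cat > ang.py <<'E'
from h import *
def ang(f,x0,y0,pts):
    C=px2w(f,x0+pts["cap"][0]/5,y0+pts["cap"][1]/5,.201)[:2]; print("cap",C)
    for n,z in(("red",.171),("mark",.201),("idx",.171)):
        if n in pts:
            p=px2w(f,x0+pts[n][0]/5,y0+pts[n][1]/5,z)[:2]-C; print(n,np.hypot(*p).round(4),(np.degrees(np.arctan2(p[1],p[0]))).round(2))
E
python3 - <<'E'
from ang import *
import pickle
ang(pickle.load(open("w1.pkl","rb")),235,160,dict(cap=(266,297),red=(149,367),mark=(226,402),idx=(200,402)))
ang(pickle.load(open("w3.pkl","rb")),229,155,dict(cap=(278,293),red=(143,344),mark=(218,393),idx=(247,415)))
E
```

```text
cap [ 0.50910407 -0.12259053]
red 0.0298 10.08
mark 0.0179 31.76
idx 0.0308 30.59
cap [ 0.50917285 -0.12271249]
red 0.0292 -11.82
mark 0.0182 9.92
idx 0.0315 30.03
```

```bash

python3 -m pendant '{"jaw":[1,1,1,1,1,1,1,1],"slide":[[0,-0.03,0],[0,0,0],[0,0,-0.5],[0,0,-1],[0,0,-1],[0,0,-1],[0,0,-1],[0,0,0]],"rotation":[[0,0,-1],[0,0,-1],[0,0,-1],[0,0,-1],[0,0,-1],[0,0,0],[0,0,0],[0,0,0]]}' 
python3 -m pendant '{"jaw":[1,1,1,1,1,1,1],"slide":[[0,0,-0.5],[0,0,-0.5],[0,0,-0.5],[0,0,-0.5],[0,0,-0.3],[0,0,-0.2],[0,0,0]],"rotation":[[0,0,0],[0,0,0],[0,0,0],[0,0,0],[0,0,0],[0,0,0],[0,0,0]]}' 
python3 -m pendant '{"jaw":[0.8,0.75,0.7,0.65,0.6,0.6,0.6],"slide":[[0,0,0],[0,0,0],[0,0,0],[0,0,0],[0,0,0],[0,0,0],[0,0,0]],"rotation":[[0,0,0],[0,0,0],[0,0,0],[0,0,0],[0,0,0],[0,0,0],[0,0,0]]}' 20
python3 st.py
```

```text
time_s: 10.95
eef_pos: [0.5075, -0.1221, 0.2068]
tcp_rot: [179.9, -0.4, -170.2]
ft_force: [-0.3, 0.4, -0.8]
finger_gap: 1.002
gripper_force: 0.0
time_s: 11.65
eef_pos: [0.5092, -0.1224, 0.1594]
tcp_rot: [180.0, -0.0, -170.1]
ft_force: [-0.2, 0.0, -0.6]
finger_gap: 0.997
gripper_force: 0.0
time_s: 12.35
eef_pos: [0.5098, -0.1229, 0.1607]
tcp_rot: [-179.9, 0.1, -170.1]
ft_force: [-0.7, -3.1, 5.4]
finger_gap: 0.716
gripper_force: 22.4
J6 -0.0268 12.35 T [-1.17   0.116  0.03 ] F [-0.74 -3.13  5.36] [ 0.5098 -0.1229  0.1607] [-1.7993e+02  7.0000e-02 -1.7010e+02] 0.716 22.4
```

```bash

python3 -m pendant '{"jaw":[0.6,0.6,0.6,0.6,0.6,0.6,0.6,0.6],"slide":[[0,0,0.03],[0,0,0],[0,0,0],[0,0,0],[0,0,0],[0,0,0],[0,0,0],[0,0,0]],"rotation":[[0,0,0.5],[0,0,0.9],[0,0,0.9],[0,0,1],[0,0,1],[0,0,1],[0,0,1],[0,0,0.7]]}' 
python3 -m pendant '{"jaw":[0.6,0.6,1,1,1,1,1,1],"slide":[[0,0,0],[0,0,0],[0,0,0],[0,0,0],[0,0,0],[0,0,0],[0,0,0.5],[0,0,1]],"rotation":[[0,0,0],[0,0,0],[0,0,0],[0,0,0],[0,0,0],[0,0,0],[0,0,0],[0,0,0]]}' 
python3 -m pendant '{"jaw":[1,1,1,1,1,1,1,1],"slide":[[0,0,1],[0,0,1],[0,0,1],[0,0,1],[0,0,1],[0,0,0.5],[0,0,0],[0,0,0]],"rotation":[[0,0,0],[0,0,0],[0,0,0],[0,0,0],[0,0,0],[0,0,0],[0,0,0],[0,0,0]]}' 
python3 - <<'E'
from h import *
import pickle
t=grab("wrist"); pickle.dump(t,open("w4.pkl","wb"))
u,v=w2px(t,[.51,-.1225,.19]); x,y=int(u)-55,int(v)-55; print(x,y)
save(t,"w4.png",(x,y,x+110,y+110),5)
E
```

```text
time_s: 13.15
eef_pos: [0.5093, -0.122, 0.1607]
tcp_rot: [180.0, 0.0, -127.9]
ft_force: [-1.3, 0.3, 4.0]
finger_gap: 0.716
gripper_force: 22.4
time_s: 13.95
eef_pos: [0.5084, -0.1223, 0.1899]
tcp_rot: [179.8, -0.1, -128.1]
ft_force: [0.4, 0.3, 0.4]
finger_gap: 1.001
gripper_force: 0.0
time_s: 14.75
eef_pos: [0.5092, -0.1222, 0.2998]
tcp_rot: [179.9, -0.0, -128.1]
ft_force: [-0.1, -0.2, -0.4]
finger_gap: 1.001
gripper_force: 0.0
229 156
```

View pics/w4.png

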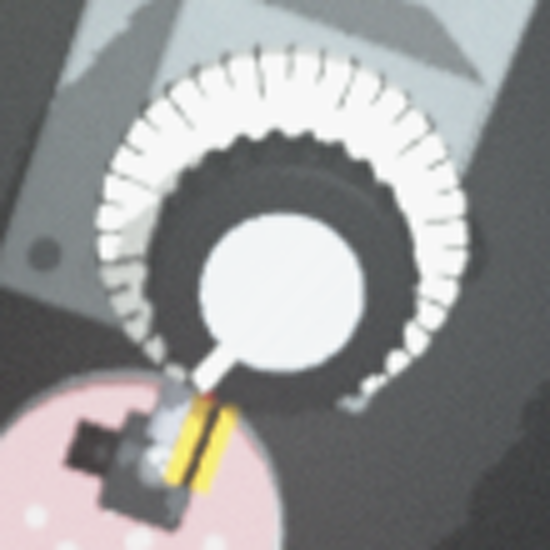

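```bash
python3 - <<'E'
from ang import *
import pickle
f=pickle.load(open("w4.pkl","rb"))
ang(f,229,156,dict(cap=(282,292),red=(208,398),mark=(203,387),idx=(218,402)))
im=f["image"][230:242,264:282].astype(int); r=im[...,0]-im[...,1:].max(-1)
v,u=np.where((r>40)&(im[...,1]<110)); print([(264+a,230+b,r[b,a]) for a,b in zip(u,v)])
E
```

```text
cap [ 0.50919961 -0.12264809]
red 0.0309 27.81
mark 0.0192 13.39
idx 0.0309 31.25
[(np.int64(270), np.int64(235), np.int64(72)), (np.int64(271), np.int64(235), np.int64(56))]
```

```bash
cat > mk.py <<'E'
from h import *
import pickle
def mk(f,C=(.5092,-.12265)):
    # resample into polar strips on the planes z=.201 (mark) and z=.171 (red, index)
    th=np.arange(-40,100,.25)
    def pol(z,rs):
        o=[]
        for r in rs:
            P=np.array([w2px(f,[C[0]+r*np.cos(a),C[1]+r*np.sin(a),z]) for a in np.radians(th)],np.float32)
            o.append(cv2.remap(f["image"],P[None,:,0],P[None,:,1],cv2.INTER_LINEAR)[0].astype(float))
        return np.array(o)
    a=pol(.201,[.0145,.0155,.0165]).mean(0).mean(1); w=np.clip(a-a.min()-.5*np.ptp(a),0,None); m=(w*th).sum()/w.sum()
    b=pol(.171,[.0295,.030,.0305,.031]).mean(0); r=np.clip(b[:,0]-1.6*b[:,1]-15,0,None); rd=(r*th).sum()/max(r.sum(),1)
    print("mark",m.round(2),"spread",np.sqrt((w*(th-m)**2).sum()/w.sum()).round(2),"red",rd.round(2),r.sum().round(0))
if __name__=="__main__":
    for n in("w1","w3","w4"): mk(pickle.load(open(n+".pkl","rb")))
E
python3 mk.py
```

```text
mark 29.12 spread 3.41 red 9.27 200.0
mark 6.88 spread 3.42 red -13.07 365.0
mark 9.13 spread 3.37 red 0.0 0.0
```

Same-viewpoint measurements agree. The red line sits about 1.5 mm clockwise of the index line, so I'll nudge the ring 2.5° further.

```bash

python3 -m pendant '{"jaw":[1,1,1,1,1,1,1,1],"slide":[[0,0,-0.5],[0,0,-1],[0,0,-1],[0,0,-1],[0,0,-1],[0,0,-1],[0,0,-0.5],[0,0,-0.5]],"rotation":[[0,0,0],[0,0,0],[0,0,0],[0,0,0],[0,0,0],[0,0,0],[0,0,0],[0,0,0]]}' >/dev/null
python3 -m pendant '{"jaw":[1,0.9,0.8,0.7,0.6,0.6,0.6,0.6],"slide":[[0,0,-0.47],[0,0,0],[0,0,0],[0,0,0],[0,0,0],[0,0,0],[0,0,0],[0,0,0]],"rotation":[[0,0,0],[0,0,0],[0,0,0],[0,0,0],[0,0,0],[0,0,0],[0,0,0],[0,0,0]]}' 20
python3 -m pendant '{"jaw":[0.6,0.6,0.6,0.6,1,1,1,1],"slide":[[0,0,0],[0,0,0],[0,0,0],[0,0,0],[0,0,0],[0,0,0],[0,0,0],[0,0,0]],"rotation":[[0,0,0.2],[0,0,0.22],[0,0,0],[0,0,0],[0,0,0],[0,0,0],[0,0,0],[0,0,0]]}' 
python3 -m pendant '{"jaw":[1,1,1,1,1,1,1,1],"slide":[[0,0,0.5],[0,0,1],[0,0,1],[0,0,1],[0,0,1],[0,0,1],[0,0,1],[0,0,0.5]],"rotation":[[0,0,0],[0,0,0],[0,0,0],[0,0,0],[0,0,0],[0,0,0],[0,0,0],[0,0,0]]}' 
python3 -m pendant '{"jaw":[1,1],"slide":[[0,0,0],[0,0,0]],"rotation":[[0,0,0],[0,0,0]]}' >/dev/null
python3 - <<'E'
from mk import *
t=grab("wrist"); pickle.dump(t,open("w5.pkl","wb")); mk(t)
u,v=w2px(t,[.51,-.1225,.19]); x,y=int(u)-40,int(v)+5; print(x,y)
save(t,"w5.png",(x,y,x+80,y+60),10)
E
```

```text
time_s: 16.4
eef_pos: [0.5093, -0.1221, 0.162]
tcp_rot: [-180.0, 0.0, -128.1]
ft_force: [-5.2, 3.1, 6.5]
finger_gap: 0.716
gripper_force: 21.8
time_s: 17.2
eef_pos: [0.5095, -0.1225, 0.161]
tcp_rot: [-180.0, -0.0, -125.6]
ft_force: [0.1, 0.4, -0.2]
finger_gap: 0.999
gripper_force: 0.0
time_s: 18.0
eef_pos: [0.5099, -0.1227, 0.3037]
tcp_rot: [-179.8, 0.1, -125.6]
ft_force: [0.3, -0.4, 0.5]
finger_gap: 0.999
gripper_force: 0.0
mark 8.94 spread 3.31 red 0.0 0.0
244 215
```

View pics/w5.png

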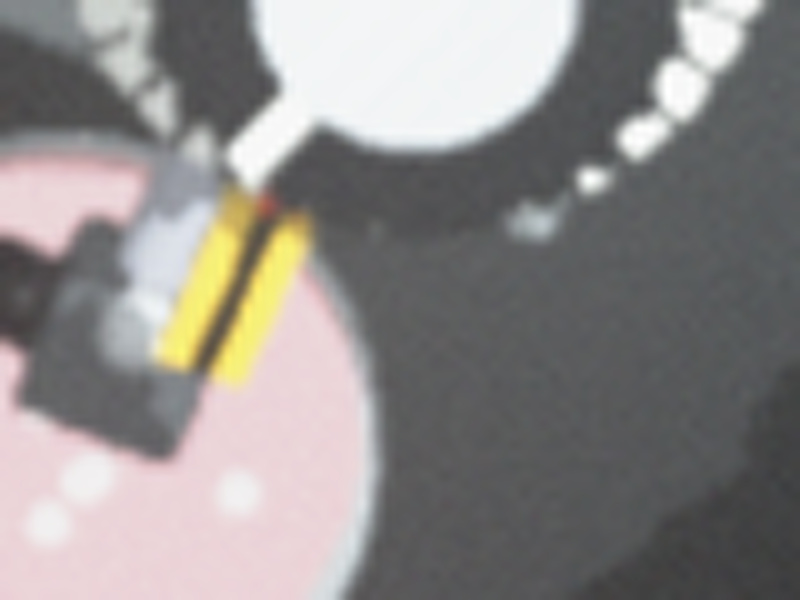

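The zero line at crop (267,205) now runs into the index line, and the knob hasn't moved. Now I'll re-grip the knob and turn it anticlockwise.

```bash

python3 -m pendant '{"jaw":[1,1,1,1,1,1,1,1],"slide":[[0,0,0],[0,0,0],[0,0,0],[0,0,0],[0,0,0],[0,0,0],[0,0,-0.5],[0,0,-0.7]],"rotation":[[0,0,-1],[0,0,-1],[0,0,-1],[0,0,-1],[0,0,-1],[0,0,-1],[0,0,-1],[0,0,-1]]}' >/dev/null
python3 -m pendant '{"jaw":[1,1,1,1,1,1,1,1],"slide":[[0,0,-1],[0,0,-1],[0,0,-1],[0,0,-0.7],[0,0,-0.5],[0,0,-0.1],[0,0,0],[0,0,0]],"rotation":[[0,0,0],[0,0,0],[0,0,0],[0,0,0],[0,0,0],[0,0,0],[0,0,0],[0,0,0]]}'
python3 st.py
```

```text
time_s: 19.85
eef_pos: [0.5098, -0.1225, 0.1918]
tcp_rot: [-180.0, 0.1, -173.6]
ft_force: [-0.2, -0.7, -0.7]
finger_gap: 0.999
gripper_force: 0.0
J6 -0.0 19.85 T [ 0.015  0.015 -0.026] F [-0.21 -0.73 -0.74] [ 0.5098 -0.1225  0.1918] [-1.7998e+02  7.0000e-02 -1.7359e+02] 0.999 0.0
```

```bash

python3 -m pendant '{"jaw":[0.6,0.6,0.4,0.3,0.2,0.2,0.2,0.2],"slide":[[-0.03,0.02,-0.08],[0,0,0],[0,0,0],[0,0,0],[0,0,0],[0,0,0],[0,0,0],[0,0,0]],"rotation":[[0,0,0],[0,0,0],[0,0,0],[0,0,0],[0,0,0],[0,0,0],[0,0,0],[0,0,0]]}' 25; python3 st.py
python3 -m pendant '{"jaw":[0.2,0.2,0.2,0.2,0.2,0.2,0.2,0.2],"slide":[[0,0,0],[0,0,0],[0,0,0],[0,0,0],[0,0,0],[0,0,0],[0,0,0],[0,0,0]],"rotation":[[0,0,0.3],[0,0,0.5],[0,0,0.5],[0,0,0.5],[0,0,0.5],[0,0,0.5],[0,0,0.3],[0,0,0]]}'; python3 av.py
python3 -m pendant '{"jaw":[0.2,0.2],"slide":[[0,0,0],[0,0,0]],"rotation":[[0,0,0.15],[0,0,0.15]]}' >/dev/null; python3 av.py
python3 -m pendant '{"jaw":[0.2,0.2],"slide":[[0,0,0],[0,0,0]],"rotation":[[0,0,0.15],[0,0,0.15]]}' >/dev/null; python3 av.py
```

```text
time_s: 20.65
eef_pos: [0.509, -0.123, 0.1902]
tcp_rot: [-179.9, 0.0, -173.6]
ft_force: [0.3, -5.0, 1.9]
finger_gap: 0.459
gripper_force: 27.4
J6 -0.0256 20.65 T [-1.862  0.028  0.004] F [ 0.34 -4.96  1.91] [ 0.509  -0.123   0.1902] [-1.7989e+02  4.0000e-02 -1.7360e+02] 0.459 27.4
time_s: 21.45
eef_pos: [0.5089, -0.1227, 0.1902]
tcp_rot: [-179.9, 0.0, -155.0]
ft_force: [-0.2, -5.1, 3.2]
finger_gap: 0.459
gripper_force: 27.5
J6 [ 0.253  0.049 -0.046 -0.069] Tz [0.074 0.09  0.078 0.082] mean [0.047 0.081] yaw -155.04 F [-1.  -6.   3.6] 21.6
J6 [-0.15  -0.013  0.076 -0.039] Tz [-0.088  0.05   0.049  0.111] mean [-0.032  0.031] yaw -153.24 F [-0.7 -4.9  4.4] 21.95
J6 [-0.15  -0.013  0.076 -0.039] Tz [-0.095  0.034  0.061  0.086] mean [-0.032  0.021] yaw -151.44 F [-1.1 -4.6  3.8] 22.3
```

```bash

python3 -m pendant '{"jaw":[0.2,0.2],"slide":[[0,0,0],[0,0,0]],"rotation":[[0,0,0.15],[0,0,0.15]]}' >/dev/null; python3 av.py
python3 -m pendant '{"jaw":[0.2,0.2],"slide":[[0,0,0],[0,0,0]],"rotation":[[0,0,0.15],[0,0,0.15]]}' >/dev/null; python3 av.py
python3 -m pendant '{"jaw":[0.2,0.2],"slide":[[0,0,0],[0,0,0]],"rotation":[[0,0,0.15],[0,0,0.15]]}' >/dev/null; python3 av.py
```

```text
J6 [-0.15  -0.013  0.076 -0.039] Tz [-0.084 -0.005  0.104  0.109] mean [-0.031  0.031] yaw -149.64 F [-1.6 -5.4  4.2] 22.65
J6 [-0.159 -0.015  0.076 -0.039] Tz [-0.048 -0.026  0.085  0.069] mean [-0.034  0.02 ] yaw -147.83 F [-1.5 -4.2  3.8] 23.0
J6 [-0.149 -0.018  0.077 -0.037] Tz [-0.076 -0.039  0.063  0.081] mean [-0.032  0.007] yaw -146.02 F [-1.2 -5.2  4.1] 23.35
```

```bash

python3 -m pendant '{"jaw":[0.2,0.2],"slide":[[0,0,0],[0,0,0]],"rotation":[[0,0,0.15],[0,0,0.15]]}' >/dev/null; python3 av.py
python3 -m pendant '{"jaw":[0.2,0.2],"slide":[[0,0,0],[0,0,0]],"rotation":[[0,0,0.15],[0,0,0.15]]}' >/dev/null; python3 av.py
```

```text
J6 [-0.149 -0.012  0.077 -0.038] Tz [-0.069 -0.011  0.11   0.074] mean [-0.031  0.026] yaw -144.22 F [-1.5 -4.8  4.7] 23.7
J6 [-0.158 -0.014  0.077 -0.038] Tz [-0.072 -0.002  0.002  0.   ] mean [-0.033 -0.018] yaw -142.41 F [-1.5 -4.6  4.4] 24.05
```

```bash

python3 -m pendant '{"jaw":[0.2,0.2],"slide":[[0,0,0],[0,0,0]],"rotation":[[0,0,0.15],[0,0,0.15]]}' >/dev/null; python3 av.py
python3 -m pendant '{"jaw":[0.2,0.2],"slide":[[0,0,0],[0,0,0]],"rotation":[[0,0,0.15],[0,0,0.15]]}' >/dev/null; python3 av.py
python3 st.py
```

```text
J6 [-0.149 -0.012  0.077 -0.038] Tz [-0.066  0.006  0.072  0.07 ] mean [-0.03  0.02] yaw -140.61 F [-1.8 -4.4  5.4] 24.4
J6 [-0.149 -0.012  0.077 -0.038] Tz [-0.079  0.012  0.045  0.057] mean [-0.03   0.009] yaw -138.81 F [-2.3 -5.4  5.8] 24.75
J6 -0.0378 24.75 T [-1.691  0.544  0.057] F [-2.29 -5.45  5.84] [ 0.5088 -0.1225  0.1901] [-1.7993e+02 -2.0000e-02 -1.3881e+02] 0.458 27.7
```

```bash

python3 -m pendant '{"jaw":[0.2,0.2],"slide":[[0,0,0],[0,0,0]],"rotation":[[0,0,0.15],[0,0,0.15]]}' >/dev/null; python3 av.py
python3 -m pendant '{"jaw":[0.2,0.2],"slide":[[0,0,0],[0,0,0]],"rotation":[[0,0,0.15],[0,0,0.15]]}' >/dev/null; python3 av.py
```

```text
J6 [-0.149 -0.011  0.077 -0.038] Tz [-0.05  -0.066  0.071  0.029] mean [-0.03  -0.004] yaw -137.01 F [-1.5 -3.8  5.5] 25.1
J6 [-0.148 -0.011  0.078 -0.037] Tz [-0.056  0.048  0.081  0.026] mean [-0.03   0.025] yaw -135.21 F [-0.9 -4.2  5.2] 25.45
```

```bash

python3 -m pendant '{"jaw":[0.2,0.2],"slide":[[0,0,0],[0,0,0]],"rotation":[[0,0,0.15],[0,0,0.15]]}' >/dev/null; python3 av.py
python3 -m pendant '{"jaw":[0.2,0.2],"slide":[[0,0,0],[0,0,0]],"rotation":[[0,0,0.15],[0,0,0.15]]}' >/dev/null; python3 av.py
```

```text
J6 [-0.148 -0.011  0.078 -0.037] Tz [-0.082  0.053  0.081  0.085] mean [-0.03   0.034] yaw -133.41 F [-1.7 -3.9  5.4] 25.8
J6 [-0.148 -0.011  0.078 -0.037] Tz [-0.097 -0.019  0.103  0.112] mean [-0.029  0.024] yaw -131.61 F [-2.4 -4.1  6.4] 26.15
```

```bash

python3 -m pendant '{"jaw":[0.2,0.2],"slide":[[0,0,0],[0,0,0]],"rotation":[[0,0,0.15],[0,0,0.15]]}' >/dev/null; python3 av.py
python3 -m pendant '{"jaw":[0.2,0.2],"slide":[[0,0,0],[0,0,0]],"rotation":[[0,0,0.15],[0,0,0.15]]}' >/dev/null; python3 av.py
```

```text
J6 [-0.147 -0.01   0.078 -0.037] Tz [-0.067 -0.022  0.039  0.016] mean [-0.029 -0.009] yaw -129.81 F [-2.5 -3.3  5.1] 26.5
J6 [-0.147 -0.01   0.078 -0.036] Tz [-0.058 -0.022  0.071  0.075] mean [-0.029  0.017] yaw -128.01 F [-2.3 -3.7  6. ] 26.85
```

```bash

python3 -m pendant '{"jaw":[0.2,0.2],"slide":[[0,0,0],[0,0,0]],"rotation":[[0,0,0.15],[0,0,0.15]]}' >/dev/null; python3 av.py
python3 -m pendant '{"jaw":[0.2,0.2],"slide":[[0,0,0],[0,0,0]],"rotation":[[0,0,0.15],[0,0,0.15]]}' >/dev/null; python3 av.py
```

```text
J6 [-0.147 -0.01   0.079 -0.036] Tz [-0.071  0.034  0.061  0.1  ] mean [-0.029  0.031] yaw -126.21 F [-2.4 -4.5  5.2] 27.2
J6 [-0.147 -0.01   0.079 -0.036] Tz [-0.075 -0.021  0.028  0.107] mean [-0.028  0.01 ] yaw -124.41 F [-2.1 -3.9  6.1] 27.55
```

```bash

python3 -m pendant '{"jaw":[0.2,0.2],"slide":[[0,0,0],[0,0,0]],"rotation":[[0,0,0.15],[0,0,0.15]]}' >/dev/null; python3 av.py
python3 -m pendant '{"jaw":[0.2,0.2],"slide":[[0,0,0],[0,0,0]],"rotation":[[0,0,0.15],[0,0,0.15]]}' >/dev/null; python3 av.py
```

```text
J6 [-0.144 -0.006  0.082 -0.032] Tz [-0.104 -0.043  0.058  0.052] mean [-0.025 -0.009] yaw -122.61 F [-1.3 -4.1  5.8] 27.9
J6 [-0.125  0.014  0.102 -0.014] Tz [-0.055  0.04   0.032  0.075] mean [-0.006  0.023] yaw -120.81 F [-3.4 -3.9  6.2] 28.25
```

Take-up has started, with the same pattern as before.

```bash

python3 -m pendant '{"jaw":[0.2,0.2],"slide":[[0,0,0],[0,0,0]],"rotation":[[0,0,0.15],[0,0,0.15]]}' >/dev/null; python3 av.py
python3 -m pendant '{"jaw":[0.2,0.2],"slide":[[0,0,0],[0,0,0]],"rotation":[[0,0,0.15],[0,0,0.15]]}' >/dev/null; python3 av.py
```

```text
J6 [-0.101  0.037  0.125  0.009] Tz [-0.114 -0.045  0.001  0.022] mean [ 0.017 -0.034] yaw -119.02 F [-3.1 -4.   5.6] 28.6
J6 [-0.076  0.062  0.15   0.034] Tz [-0.121 -0.043 -0.017 -0.014] mean [ 0.043 -0.048] yaw -117.22 F [-2.7 -3.7  6. ] 28.95
```

```bash

python3 -m pendant '{"jaw":[0.2,0.2],"slide":[[0,0,0],[0,0,0]],"rotation":[[0,0,0.15],[0,0,0.15]]}' >/dev/null; python3 av.py
python3 -m pendant '{"jaw":[0.2,0.2,0.2],"slide":[[0,0,0],[0,0,0],[0,0,0]],"rotation":[[0,0,0.05],[0,0,0],[0,0,0]]}' >/dev/null; python3 av.py
```

```text
J6 [-0.05   0.089  0.176  0.061] Tz [-0.123 -0.054 -0.039 -0.005] mean [ 0.069 -0.055] yaw -115.42 F [-2.5 -3.8  7.3] 29.3
J6 [0.103 0.102 0.102 0.102] Tz [-0.134 -0.053 -0.141 -0.127] mean [ 0.102 -0.114] yaw -115.13 F [-3.2 -3.4  6.5] 29.75
```

```bash

python3 -m pendant '{"jaw":[1,1,1,1,1,1,1,1],"slide":[[0,0,0],[0,0,0],[0,0,0],[0,0,0],[0,0,0],[0,0,0.5],[0,0,1],[0,0,1]],"rotation":[[0,0,0],[0,0,0],[0,0,0],[0,0,0],[0,0,0],[0,0,0],[0,0,0],[0,0,0]]}' 
python3 -m pendant '{"jaw":[1,1,1,1,1,1],"slide":[[0,0,1],[0,0,1],[0,0,1],[0,0,0],[0,0,0],[0,0,0]],"rotation":[[0,0,-0.5],[0,0,-0.5],[0,0,-0.5],[0,0,-0.5],[0,0,0],[0,0,0]]}' 
python3 - <<'E'
from mk import *
t=grab("wrist"); pickle.dump(t,open("w6.pkl","wb")); mk(t)
u,v=w2px(t,[.51,-.1225,.19]); x,y=int(u)-55,int(v)-55; print(x,y)
save(t,"w6.png",(x,y,x+110,y+110),5)
E
```

```text
time_s: 30.55
eef_pos: [0.5087, -0.1221, 0.2407]
tcp_rot: [180.0, -0.0, -115.1]
ft_force: [-0.6, -0.2, 1.9]
finger_gap: 1.003
gripper_force: 0.0
time_s: 31.15
eef_pos: [0.5086, -0.1219, 0.2995]
tcp_rot: [180.0, 0.0, -127.0]
ft_force: [0.5, -0.6, -0.5]
finger_gap: 1.005
gripper_force: 0.0
mark 65.72 spread 3.29 red 87.98 713.0
229 156
```

View pics/w6.png

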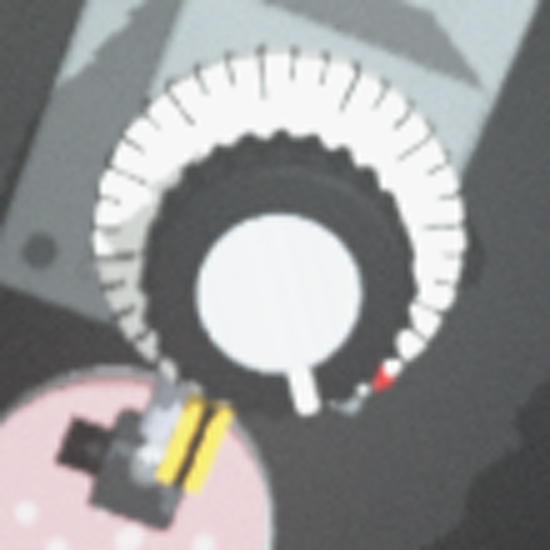

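The knob mark at crop (303,390) is about 35° anticlockwise of the index. The red line at (382,378) is about 57° anticlockwise, matching the knob's 57° travel, and the robot is clear of everything.

```bash
python3 -c "
from workcell import job
print(job.sign_off())"
```

```text
the job is handed in; nothing more can be done
None
```

The job is handed in, though the sign-off returned no verdict: the ring was zeroed on the clockwise take-up, and the knob was turned back and released on the anticlockwise take-up, so the ring shows about 57° of play.

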